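# Set the tray divider and sort the bolts and nut

## Task

Slide the divider of the sorting tray to the red mark, where the blue and yellow floors meet, and sort the three loose fasteners into the tray: both bolts, the grey one and the rusty one, in the blue compartment, the nut in the yellow one. Finish with the divider still at the mark and every fastener wholly inside its compartment, let go. Leave the white reel where it is.

Things in the scene. Friction and masses are not known exactly. Their poses are not given: they have to be found in the camera images.
- tray: grey open sorting tray fixed to the table; outside 150 (x) x 300 (y) x 35 mm high, walls and floor 4 mm thick. Origin under its centre on the table; z up, y along its length. The floor is blue on the +y half (for bolts) and yellow on the -y half (for nuts). Red marks 6 mm wide on both long walls at y = 0. A thin steel pull projects 16 mm past each end wall, 32 mm high at most
- divider (a joint): position of the tray's sliding divider along the tray's +y direction, m: 0 = 120 mm on the yellow side of the red mark, 0.120 = at the red mark, 0.240 = 120 mm on the blue side. It starts on the yellow side. It slides at about 2.5 N and stays where it is left. Divider: aluminium wall 4 mm thick across the tray, standing up to 40 mm high
- divider_grip (a point): a point on the divider's black ribbed grip tab, on the tab's centre line 60 mm above the table. The tab is 40 mm along the tray's x, 14 mm thick along the tray's y, from 35 to 70 mm above the table
- bolt_grey: grey steel bolt standing upright on its hexagon head, 70 mm tall; threaded shank 16 mm in diameter, head about 29 mm over the corners and 10 mm high. Origin at the centre of the head's underside, z along the shank. 0.11 kg
- bolt_grey_tip (a point): centre of the free end of the grey bolt's shank, 70 mm from its origin
- bolt_rusty: rusty brown bolt standing upright on its hexagon head, 59 mm tall; threaded shank 14 mm in diameter, head about 26 mm over the corners and 9 mm high. Origin at the centre of the head's underside, z along the shank. 0.07 kg
- bolt_rusty_tip (a point): centre of the free end of the rusty bolt's shank, 59 mm from its origin
- nut: rusty brown hexagon nut lying flat, 34 x 32 mm, 14 mm high. Origin at the centre of its underside, z up along the hole. 0.05 kg
- reel: white plastic line reel standing on its flange near the tray, 46 mm in diameter, 33 mm high; not part of the job. Origin at the centre of its underside

How it is judged (in metres and radians):
At the end, for the whole second after the job is handed in: The divider is within 8 mm of the red mark (0.112 to 0.128). Both bolts, head and free end, are within the walls of the blue compartment and the nut within the yellow one, at rest on the floor (origins under 30 mm above the table). The reel is within 30 mm of its start (value of joint divider between 0.112 and 0.128 m and x of bolt_grey in the frame of tray between -0.074 and 0.074 m and y of bolt_grey in the frame of tray between 0 and 0.149 m and x of bolt_grey_tip in the frame of tray between -0.074 and 0.074 m and y of bolt_grey_tip in the frame of tray between 0 and 0.149 m and z of bolt_grey in the frame of tray between -0.005 and 0.03 m and linear speed of each of bolt_grey, bolt_rusty, nut below 0.03 m/s and x of bolt_rusty in the frame of tray between -0.074 and 0.074 m and y of bolt_rusty in the frame of tray between 0 and 0.149 m and x of bolt_rusty_tip in the frame of tray between -0.074 and 0.074 m and y of bolt_rusty_tip in the frame of tray between 0 and 0.149 m and z of bolt_rusty in the frame of tray between -0.005 and 0.03 m and x of nut in the frame of tray between -0.074 and 0.074 m and y of nut in the frame of tray between -0.149 and -0 m and z of nut in the frame of tray between -0.005 and 0.03 m); the robot touches nothing.
It fails at once if the white reel is pushed more than 30 mm from its place (distance of reel from where it was at the start of the episode above 0.03 m).
It also fails if it takes over 72 s, if anything falls off the work surface, if the arm or the gripper's body presses on something with over 40 N, if the wrist force passes 120 N, or if a joint passes its speed limit or range.

## Robot

A 6-joint arm with a two-finger parallel gripper is mounted at the origin on a cart in front of the work surface, level with it; the furniture and walls round the work are solid. World frame = base frame: x ahead of the robot, y to its left, z up, the work surface at z = 0. Lengths are in mm, angles in degrees, forces in N, time in s.
With the tool pointing down it reaches from about 300 to 850 mm from the base axis. Payload 4.2 kg.
Tool frame: the origin (TCP) lies midway between the tips of the shut fingers; the grasp point (between the pads) lies env.grasp_offset behind it (env.grasp_offset is the distance from the TCP to the grasp point, in mm); y points along the fingers, x is the direction in which the jaws open and shut, and the axes are right-handed (so a half turn about y gives the same grasp; the last joint's range is limited). The gripper opens to 91 mm and grips with 3 to 60 N. Pads are 32 mm wide; open, the fingers measure 118 mm over their backs; the gripper's body (76 mm by 178 mm) begins 60 mm behind the grasp point.
Start: joints at [70.703, 18.312, 89.639, -0, 72.044, -1.146], TCP at [179.131, 546.402, 213.976] pointing down, gripper open.
Joint ranges: [-177.97, 177.97], [-48.28, 115.42], [12.27, 149.76], [-77.06, 257.06], [2.81, 150.46], [-146.56, 146.56]. Speed limits (degrees/s): [147.25, 147.25, 180, 180, 180, 180].

## Interface

Orientations are given as [roll, pitch, yaw] about the fixed x, y, z axes, in that order (R = Rz(yaw) Ry(pitch) Rx(roll)).
In Python, from workcell import state, vision, job, env gives the robot as it stands.
- The arm moves only by the shell command python3 -m handwheel 'ROWS' [FORCE]. ROWS is JSON, a list of rows, each a list of 3 entries, a list of its own where there are three numbers: the finger opening in cm, from 0 to 9.12, then the shift along the tool's x, y, z in cm, then the turn about the tool's y in degrees. A call has 1 to 10 rows; each row is the pose to reach, as a shift and turn from the pose measured when the call began, along the tool's axes at that moment; what a row does not reach only later rows make up. A row lasts 1/10 s, in which the tool goes at most 50 mm and 8.59 degrees, less where a joint would pass 70% of its speed; a pose out of reach is approached as far as the arm can. A call with a gripper value outside its range is refused whole. The fingers move at their own pace and stop on an object; FORCE is the grip in N (left out, the last holds). Time passes only in rows, so rows that repeat a pose let the fingers close. It gives the time, the measured TCP pose, the force and the opening at its end, in the units of the state.
- state(): the state, without advancing time (a new reading comes with each control period).
- vision.grab_frame(name): name is "scene" or "top" or "wrist"; returns the picture (480x640x3 uint8, red, green, blue); there is no depth.
- vision.camera_model(name): a dict with "fov_y" (degrees; the focal length in pixels is half the picture's height over the tangent of half this angle, whatever the lens; pixels are square), "cx", "cy" (the principal point, pixels), "distortion" ([k1, k2, p1, p2, k3] as OpenCV has them; the pictures are not rectified), "extrinsics" (4x4, takes a point from world to camera coordinates). Camera axes: x right, y up, looking along -z (the intrinsics and any distortion apply to the point x, -y, -z); pixel columns grow to the right and rows downward; lengths in mm; the calibration is good to about 2 mm. A picture is of the moment at which its call begins: read the wrist's pose just before it. camera_model takes no time and is no camera call; for the wrist camera it gives the pose at the moment of the call.
- job.job_done(): hands the job in, once; it reports no verdict.
The state is a dict: "time_s": time; "qpos": joint angles; "qvel": joint speeds; "effort": joint torques, N m; "ee_pos": TCP position; "ee_rot": TCP orientation; "force": force on the tool from outside, world axes, zero at the start; "torque": the same for the moment, N m; "gripper_width": finger opening in mm.
Only numpy, scipy, OpenCV 4.12 (cv2) and the standard library are available. Lean on these libraries where they do the work, as an engineer would, in place of code of your own. Each camera call takes 0.05 s, during which the arm holds its last target.

## Working session

There is one attempt and no reset: what is moved stays moved. The work goes in short steps, Python scripts to look and compute and a shell command to move; the robot and the scene stay as the last step left them, time stands still between calls to the robot, and variables do not carry over. Pictures are saved under pics/ and viewed, and the job is handed in when it is done.

```bash
mkdir -p pics; ls; cat > h.py <<'E'
import numpy as np, cv2
from workcell import state, vision, job, env
def cam(name):
    m=vision.camera_model(name); f=240/np.tan(np.radians(m['fov_y'])/2)
    K=np.array([[f,0,m['cx']],[0,f,m['cy']],[0,0,1.]]); E=np.array(m['extrinsics']).reshape(4,4)
    return K,np.array(m['distortion'],float),np.diag([1,-1,-1,1.])@E
def pix2w(c,uv,z):
    K,d,E=c; p=cv2.undistortPoints(np.array(uv,float).reshape(-1,1,2),K,d).reshape(-1,2)
    R,t=E[:3,:3],E[:3,3]; o=-R.T@t; D=np.c_[p,np.ones(len(p))]@R
    return o+D*((z-o[2])/D[:,2])[:,None]
def w2pix(c,P):
    K,d,E=c; return cv2.projectPoints(np.array(P,float).reshape(-1,1,3),cv2.Rodrigues(E[:3,:3])[0],E[:3,3],K,d)[0].reshape(-1,2)
def snap(name,fn):
    im=vision.grab_frame(name); cv2.imwrite('pics/'+fn,im[:,:,::-1]); return im
E
python3 - <<'E'
from h import *
for n in ('scene','top'): snap(n,n+'0.png')
s=state();print(s,env.grasp_offset)
for n in('scene','top'):
  K,d,E=cam(n);print(n,K[0,0],K[:2,2],d,-E[:3,:3].T@E[:3,3],E[:3,:3].round(2).tolist())
E
```

```text
pics
{'time_s': 0.1, 'qpos': array([ 7.07032296e+01,  1.83482517e+01,  8.96978284e+01,  1.00211472e-03,
        7.20449365e+01, -1.14694774e+00]), 'qvel': array([ 0.02980423, -0.09923955, -0.19258273, -0.05135198, -0.01780896,
       -0.02539029]), 'effort': array([-3.92033944e-04, -4.13342106e+01, -2.32508808e+01,  7.29087205e-02,
        4.22587723e-02, -5.55341842e-05]), 'ee_pos': array([178.97124175, 545.97075521, 213.21237597]), 'ee_rot': array([-89.99722552,   0.09097937,  71.84986985]), 'force': array([ 0.34521942, -0.94343553, -0.08209839]), 'torque': array([-0.01532262,  0.01347781,  0.01201791]), 'gripper_width': 91.34272436889111} 18.8
scene 434.19724591899546 [313.00102639 235.16017267] [-0.00850281  0.          0.          0.          0.        ] [ 142.91295551 -780.19162798  426.91349835] [[0.87, -0.5, 0.01], [-0.19, -0.35, -0.92], [0.46, 0.79, -0.4]]
top 551.390337682264 [318.53775093 235.23156651] [-0.01869932  0.          0.          0.          0.        ] [ 451.36809188  -97.92531696 1154.03425137] [[-0.01, -1.0, 0.0], [-1.0, 0.01, -0.09], [0.09, -0.0, -1.0]]
```

View pics/scene0.png

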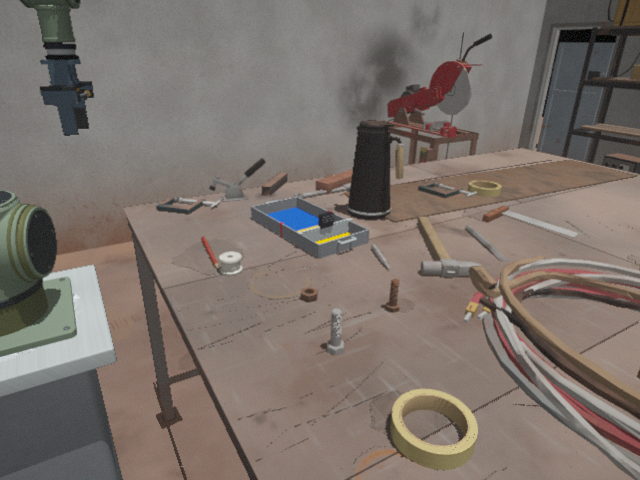

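View pics/top0.png

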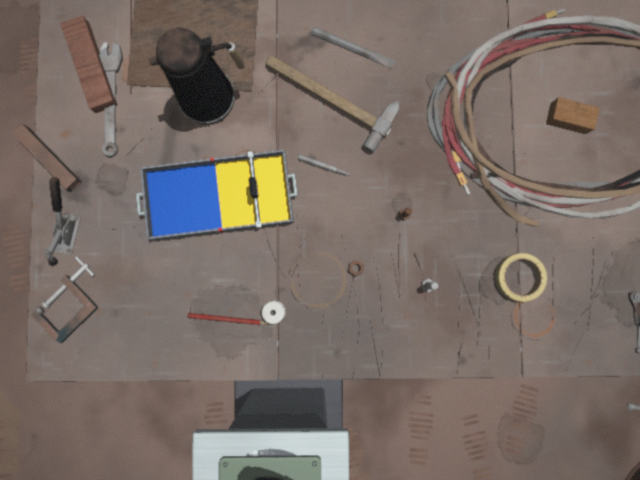

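```bash
python3 - <<'E'
import cv2,numpy as np
a=cv2.imread('pics/top0.png'); b=cv2.imread('pics/scene0.png')
cv2.imwrite('pics/t_tray.png',cv2.resize(a[140:250,125:310],None,fx=4,fy=4,interpolation=cv2.INTER_CUBIC))
cv2.imwrite('pics/t_obj.png',cv2.resize(a[190:330,255:455],None,fx=4,fy=4,interpolation=cv2.INTER_CUBIC))
cv2.imwrite('pics/s_obj.png',cv2.resize(b[190:360,210:410],None,fx=3.5,fy=3.5,interpolation=cv2.INTER_CUBIC))
E
```

```text
(no output)
```

View pics/t_tray.png

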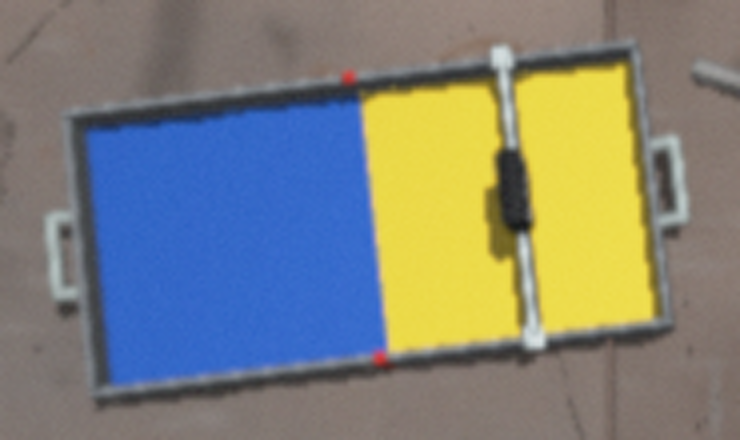

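View pics/t_obj.png

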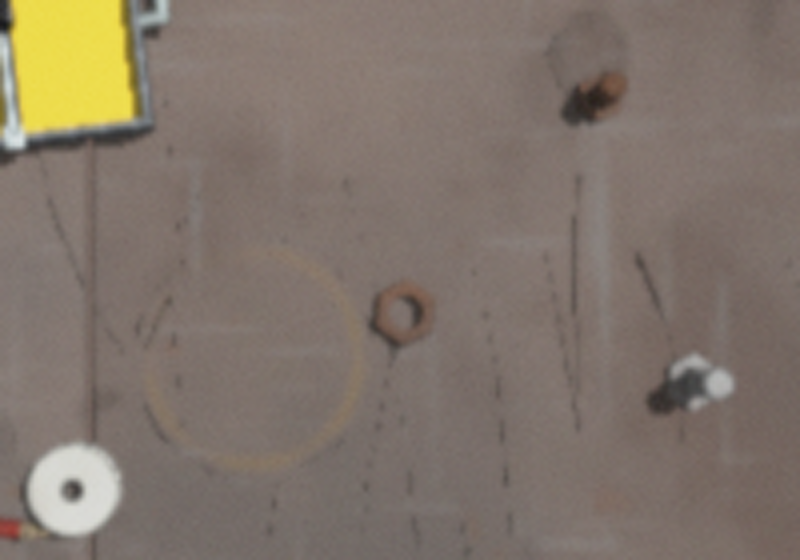

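View pics/s_obj.png

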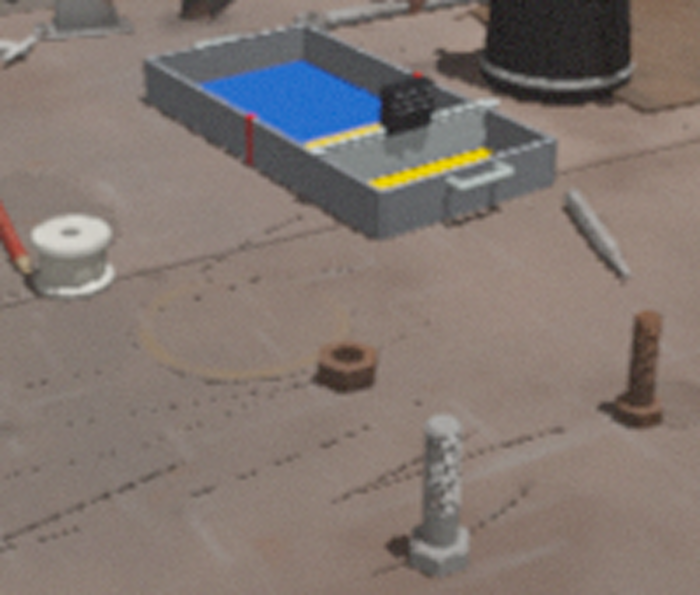

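```bash
cat > m.py <<'E'
from h import *
c=cam('top'); f=lambda l,o,z:pix2w(c,(np.array(l,float)+.5)/4-.5+np.array(o),z)
E
python3 - <<'E'
from m import *
C=f([(72,112),(633,45),(670,325),(98,398)],(125,140),35);print('corners',C.round(1).tolist(),[np.linalg.norm(C[i]-C[i-1]).round(1) for i in range(4)])
ctr=C.mean(0); ydir=(C[0]+C[3]-C[1]-C[2]);print('ctr',ctr,'ydir',ydir,np.degrees(np.arctan2(ydir[1],ydir[0])))
print('marks',f([(348,77),(380,357)],(125,140),35))
print('tab',f([(513,190)],(125,140),70))
for n,p,z in [('grey',(719,383),70),('rusty',(612,88),59),('nut',(403,313),14),('reel',(73,490),33)]: print(n,f([p],(255,190),z))
c=cam('scene')
# scene crop: scale3.5 off(210,190)
g=lambda p,z:pix2w(c,(np.array([p],float)+.5)/3.5-.5+[210,190],z)
print('grey tip',g((443,421),70),'rusty',g((648,316),59),'nut',g((347,355),14))
E
```

```text
corners [[690.8, 258.2, 35.0], [723.5, -30.9, 35.0], [577.9, -49.5, 35.0], [542.8, 242.0, 35.0]] [np.float64(148.8), np.float64(291.0), np.float64(146.7), np.float64(293.6)]
ctr [633.77159247 104.94774918  35.        ] ydir [-67.81470715 580.63034948   0.        ] 96.66167774583519
marks [[707.88874401 116.04205168  35.        ]
 [562.69131538  98.40869341  35.        ]]
tab [[642.09963434  26.77481462  70.        ]]
grey [[ 444.57039606 -329.38763893   70.        ]]
rusty [[ 592.08577918 -281.87729229   59.        ]]
nut [[ 481.6405838  -178.78320171   14.        ]]
reel [[393.34978352  -9.79844272  33.        ]]
grey tip [[ 446.77792041 -327.88477188   70.        ]] rusty [[ 594.87181308 -284.37568881   59.        ]] nut [[ 483.83127469 -180.14575837   14.        ]]
```

```bash
cat > go.py <<'E'
import sys
from h import *
from scipy.spatial.transform import Rotation as Ro
T0=np.array([634.5,106.2,0]); TY=96.7
def tray(x,y,z):
    return T0+Ro.from_euler('z',TY-90,degrees=True).apply([x,y,z])
def to(x,y,z,yaw=TY):
    s=state();p=np.array(s['ee_pos']);r=np.array(s['ee_rot']);R=Ro.from_euler('xyz',r,degrees=True)
    d=R.inv().apply(np.array([x,y,z])-p)/10
    print('t',round(s['time_s'],2),'at',p.round(1),r.round(1),'w',round(s['gripper_width'],1),'F',np.round(s['force'],1),'-> shift',d.round(2),'turn',round((r[2]-yaw+180)%360-180,1))
if __name__=='__main__':
    a=[float(v) for v in sys.argv[2:]]
    if sys.argv[1]=='w': to(*a)
    else:
        P=tray(*a[:3]); to(*P,*a[3:])
E
python3 go.py w 642 27 200
python3 - <<'E'
from h import *
c=cam('scene');print(pix2w(c,[(369,212),(348,210),(391,212)],0),w2pix(c,[790,130,200]))
E
```

```text
t 0.1 at [179.  546.  213.2] [-90.    0.1  71.8] w 91.3 F [ 0.3 -0.9 -0.1] -> shift [-34.89   1.37 -60.17] turn -24.9
[[ 8.54946136e+02  1.33937143e+02  0.00000000e+00]
 [ 8.11653263e+02  1.75304570e+02  5.68434189e-14]
 [ 9.10089443e+02  1.04659462e+02 -5.68434189e-14]] [[354.36064346 143.32346771]]
```

```bash
python3 -m handwheel '[[9.1,[-2.5,0.1,-4.2],-2],[9.1,[-5,0.3,-8.4],-5],[9.1,[-7.5,0.4,-12.6],-8],[9.1,[-10,0.5,-16.8],-11],[9.1,[-12.5,0.6,-21],-14],[9.1,[-15,0.7,-25.2],-17],[9.1,[-17.5,0.8,-29.4],-20],[9.1,[-20,0.9,-33.6],-22],[9.1,[-22.5,1,-37.8],-24],[9.1,[-25,1,-42],-25]]' 20; python3 go.py w 642 27 200
```

```text
time_s: 1.1
ee_pos: [500.9, 175.7, 203.2]
ee_rot: [-89.9, 0.1, 96.9]
force: [0.3, 0.9, 0.9]
gripper_width: 90.8
t 1.1 at [500.9 175.7 203.2] [-89.9   0.1  96.9] w 90.8 F [0.3 0.9 0.9] -> shift [-16.46   0.32 -12.22] turn 0.2
```

```bash
python3 -m handwheel '[[6,[-4,0.5,-3],0],[6,[-8,1,-6],0],[6,[-12,1.5,-9],0],[6,[-15,2,-11],0],[6,[-16.4,2.4,-12.2],0],[6,[-16.4,2.4,-12.2],0],[6,[-16.4,2.4,-12.2],0]]'; python3 - <<'E'
from h import *
snap('wrist','w1.png'); K,d,E=cam('wrist'); print(-E[:3,:3].T@E[:3,3],E[:3,:3].round(2))
print(w2pix((K,d,E),[[642.1,26.8,70]]))
snap('top','t1.png')
E
python3 go.py w 642 27 60
```

```text
time_s: 1.8
ee_pos: [640.9, 28.3, 178.8]
ee_rot: [-89.8, 0.0, 96.9]
force: [-0.0, -0.5, -0.1]
gripper_width: 59.9
[573.81985066  20.52165941 349.79294689] [[-0.12  0.99 -0.  ]
 [ 0.96  0.12  0.24]
 [ 0.24  0.03 -0.97]]
[[317.00803948 240.78531219]]
t 1.9 at [640.7  29.  179.6] [-89.9   0.   97. ] w 60.1 F [1.1 0.  0.2] -> shift [-0.2  11.96 -0.12] turn 0.3
```

View pics/w1.png

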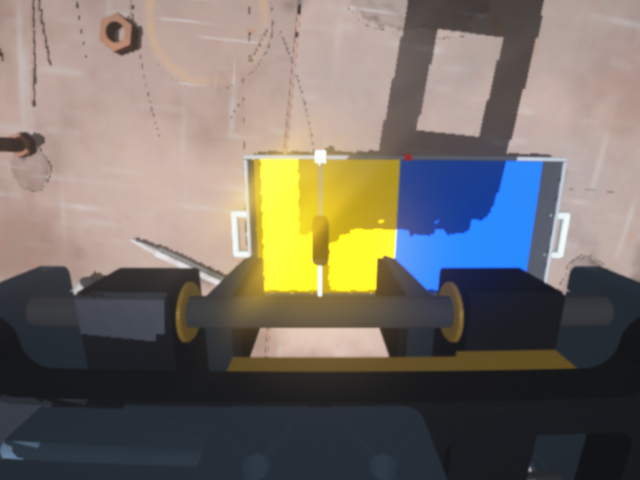

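View pics/t1.png

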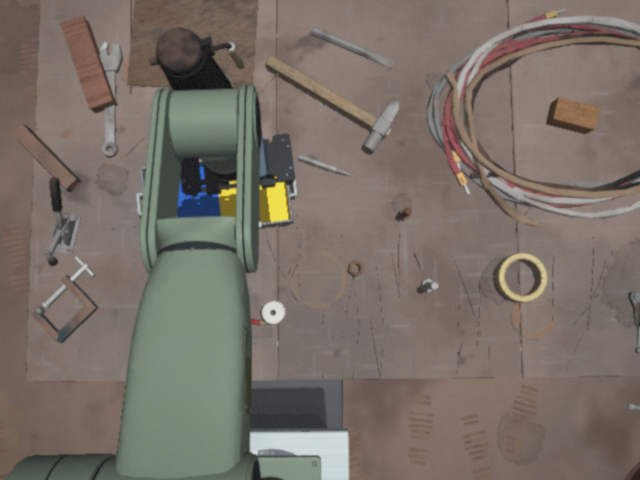

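```bash
python3 -m handwheel '[[6,[-0.2,4,-0.1],0.2],[6,[-0.2,8,-0.1],0.2],[6,[-0.2,11,-0.1],0.2],[6,[-0.2,13,-0.1],0.2],[6,[-0.2,14,-0.1],0.2],[6,[-0.2,14,-0.1],0.2],[3,[-0.2,14,-0.1],0.2],[0.5,[-0.2,14,-0.1],0.2],[0.5,[-0.2,14,-0.1],0.2],[0.5,[-0.2,14,-0.1],0.2]]' 15; python3 go.py t 8 0 40
```

```text
time_s: 2.9
ee_pos: [642.2, 26.9, 40.5]
ee_rot: [-90.0, 0.1, 96.8]
force: [0.6, -0.3, -0.6]
gripper_width: 30.5
t 2.9 at [642.2  26.9  40.5] [-90.    0.1  96.8] w 30.5 F [ 0.6 -0.3 -0.6] -> shift [ 7.96  0.04 -0.97] turn 0.1
```

```bash
python3 -m handwheel '[[0.5,[0,0,0],0],[0.5,[0,0,0],0],[0.5,[0,0,0],0],[0.5,[0,0,0],0]]' 20;python3 -m handwheel '[[0.5,[1,0,0],0],[0.5,[2.5,0,0],0],[0.5,[4,0,0],0],[0.5,[5.5,0,0],0],[0.5,[7,0,0],0],[0.5,[7.96,0,0],0],[0.5,[7.96,0,0],0],[0.5,[7.96,0,0],0]]'; python3 go.py t 0 0 40
```

```text
time_s: 3.3
ee_pos: [642.4, 27.4, 40.9]
ee_rot: [-90.0, 0.0, 96.8]
force: [-0.4, 2.4, 2.9]
gripper_width: 13.9
time_s: 4.1
ee_pos: [632.9, 107.8, 40.9]
ee_rot: [-90.0, -0.1, 96.8]
force: [0.4, 2.5, 1.7]
gripper_width: 14.0
t 4.1 at [632.9 107.8  40.9] [-90.   -0.1  96.8] w 14.0 F [0.4 2.5 1.7] -> shift [-0.18  0.09 -0.14] turn 0.1
```

```bash
python3 -m handwheel '[[5,[0,0,0],0],[5,[0,0,0],0],[5,[0,0,0],0],[5,[0,-3,0],0],[5,[0,-8,0],0],[5,[0,-12,0],0],[5,[0,-15,0],0],[5,[0,-15,0],0]]'; python3 - <<'E'
from h import *
snap('wrist','w2.png'); snap('scene','s2.png')
import cv2
b=cv2.imread('pics/s2.png'); cv2.imwrite('pics/s2c.png',cv2.resize(b[180:280,230:390],None,fx=5,fy=5,interpolation=cv2.INTER_CUBIC))
b=cv2.imread('pics/w2.png'); cv2.imwrite('pics/w2c.png',cv2.resize(b[120:320,200:440],None,fx=3,fy=3,interpolation=cv2.INTER_CUBIC))
E
python3 go.py w 481.6 -178.8 200
```

```text
time_s: 4.9
ee_pos: [635.5, 107.5, 196.3]
ee_rot: [-90.6, -0.1, 96.7]
force: [0.3, -0.9, 0.6]
gripper_width: 50.2
t 5.0 at [632.9 107.2 191.2] [-90.1  -0.1  96.7] w 50.0 F [ 1.1 -0.  -0.3] -> shift [-26.63  -0.94  18.38] turn 0.0
```

View pics/w2c.png

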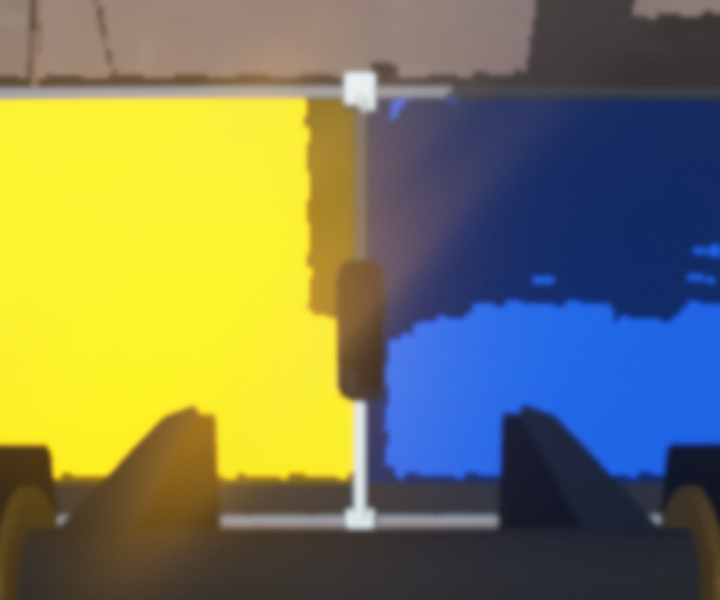

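View pics/s2c.png

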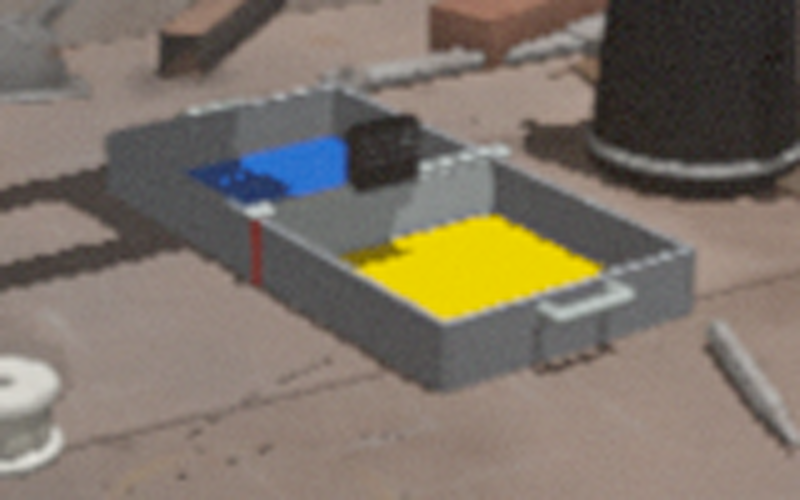

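```bash
python3 -m handwheel '[[6,[-3.9,0,2.8],0],[6,[-7.8,0,5.5],0],[6,[-11.7,0,8.2],0],[6,[-15.6,0,11],0],[6,[-19.5,0,13.6],0],[6,[-23,1,16],0],[6,[-25.6,2.5,17.7],0],[6,[-26.6,4,18.4],0],[6,[-26.6,5,18.4],0],[6,[-26.6,5,18.4],0]]'; python3 - <<'E'
from h import *
snap('wrist','w3.png'); print(w2pix(cam('wrist'),[[481.6,-178.8,14]]))
E
python3 go.py w 481.6 -178.8 3
```

```text
time_s: 6.0
ee_pos: [479.8, -177.7, 138.1]
ee_rot: [-89.8, -0.2, 96.7]
force: [-0.1, -0.0, -0.5]
gripper_width: 59.6
[[317.66027861 235.73945792]]
t 6.05 at [ 480.9 -177.7  139.3] [-89.9  -0.2  96.8] w 59.9 F [-0.1  0.2  0.6] -> shift [-0.16 13.63 -0.08] turn 0.1
```

View pics/w3.png

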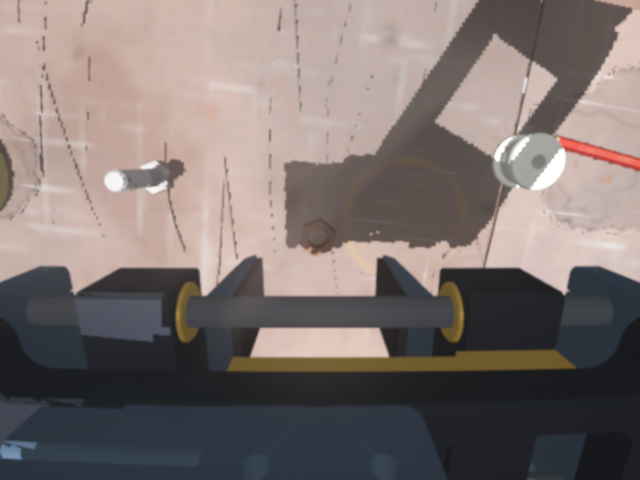

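```bash
python3 - <<'E'
import cv2,numpy as np
b=cv2.imread('pics/w3.png')[205:265,285:350]; b=np.clip(b.astype(float)*1.8,0,255).astype(np.uint8); cv2.imwrite('pics/w3c.png',cv2.resize(b,None,fx=9,fy=9,interpolation=cv2.INTER_CUBIC))
E
```

```text
(no output)
```

View pics/w3c.png

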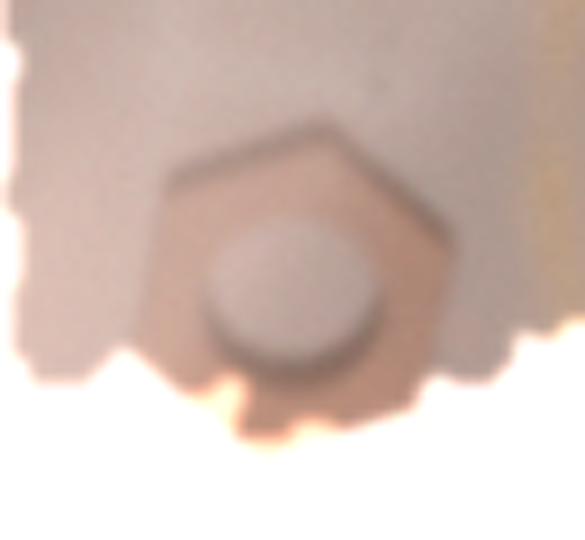

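```bash
python3 -m handwheel '[[6,[-0.17,4,-0.16],6],[6,[-0.17,8,-0.16],11],[6,[-0.17,11,-0.16],11],[6,[-0.17,12.8,-0.16],11],[6,[-0.17,13.6,-0.16],11],[6,[-0.17,13.6,-0.16],11],[4,[-0.17,13.6,-0.16],11],[2,[-0.17,13.6,-0.16],11],[2,[-0.17,13.6,-0.16],11],[2,[-0.17,13.6,-0.16],11]]' 25; python3 -m handwheel '[[2,[0,0,0],0],[2,[0,0,0],0],[2,[0,0,0],0]]'
```

```text
time_s: 7.05
ee_pos: [482.9, -179.0, 4.1]
ee_rot: [-90.0, -0.1, 85.8]
force: [0.1, 0.0, -0.4]
gripper_width: 31.3
time_s: 7.35
ee_pos: [482.8, -179.0, 4.1]
ee_rot: [-90.0, -0.1, 85.7]
force: [-0.6, 0.2, -0.6]
gripper_width: 29.3
```

```bash
python3 -m handwheel '[[2,[0,-2,0],0],[2,[0,-5,0],0],[2,[0,-9,0],0],[2,[0,-11,0],0],[2,[0,-11,0],0]]'; python3 go.py t 0 -75 115
```

```text
time_s: 7.85
ee_pos: [484.9, -180.1, 117.0]
ee_rot: [-90.3, -0.0, 85.7]
force: [-0.2, -0.5, -0.7]
gripper_width: 29.2
t 7.85 at [ 484.9 -180.1  117. ] [-90.3  -0.   85.7] w 29.2 F [-0.2 -0.5 -0.7] -> shift [ 22.3    0.29 -14.22] turn -11.0
```

```bash
python3 -m handwheel '[[2,[4,0,-2.6],-3],[2,[8,0,-5.1],-6],[2,[12,0,-7.7],-9],[2,[16,0,-10.2],-11],[2,[19.5,0,-12.5],-11],[2,[21.5,0,-13.8],-11],[2,[22.3,0,-14.2],-11],[2,[22.3,0,-14.2],-11]]'; python3 go.py t 0 -75 9;  python3 - <<'E'
from h import *
snap('wrist','w4.png')
E
```

```text
time_s: 8.65
ee_pos: [642.3, 32.3, 116.2]
ee_rot: [-90.2, 0.1, 96.8]
force: [0.2, 0.5, -1.0]
gripper_width: 29.2
t 8.65 at [642.3  32.3 116.2] [-90.2   0.1  96.8] w 29.2 F [ 0.2  0.5 -1. ] -> shift [-0.06 10.72 -0.05] turn 0.1
```

View pics/w4.png

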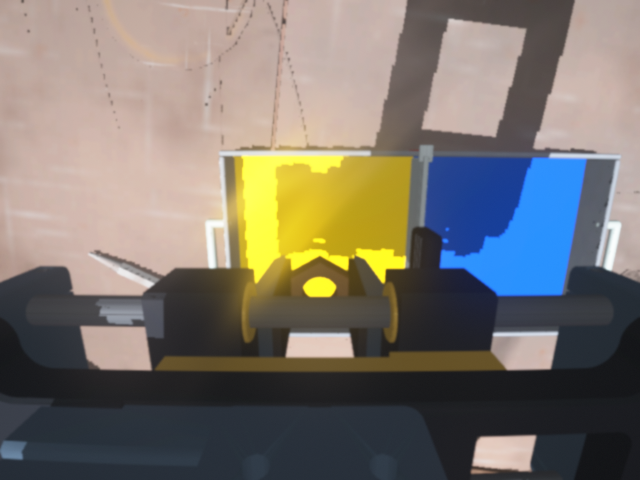

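```bash
python3 -m handwheel '[[2,[0,4,0],0],[2,[0,7.5,0],0],[2,[0,9.7,0],0],[2,[0,10.7,0],0],[2,[0,10.7,0],0],[2,[0,10.7,0],0],[5,[0,10.7,0],0],[5,[0,10.7,0],0],[5,[0,10.7,0],0]]'; python3 -m handwheel '[[5,[0,-2,0],0],[5,[0,-6,0],0],[5,[0,-11,0],0],[5,[0,-15,0],0],[5,[0,-17,0],0],[5,[0,-17,0],0]]'; python3 go.py w 593.3 -283 130;  python3 - <<'E'
from h import *
snap('wrist','w5.png')
E
```

```text
time_s: 9.6
ee_pos: [642.4, 31.2, 10.1]
ee_rot: [-90.2, 0.1, 96.8]
force: [0.3, 0.3, 0.5]
gripper_width: 48.9
time_s: 10.2
ee_pos: [643.8, 31.5, 184.5]
ee_rot: [-90.7, 0.1, 96.8]
force: [-0.2, -0.8, 0.1]
gripper_width: 50.1
t 10.2 at [643.8  31.5 184.5] [-90.7   0.1  96.8] w 50.1 F [-0.2 -0.8  0.1] -> shift [-30.62   5.41   8.79] turn 0.1
```

View pics/w5.png

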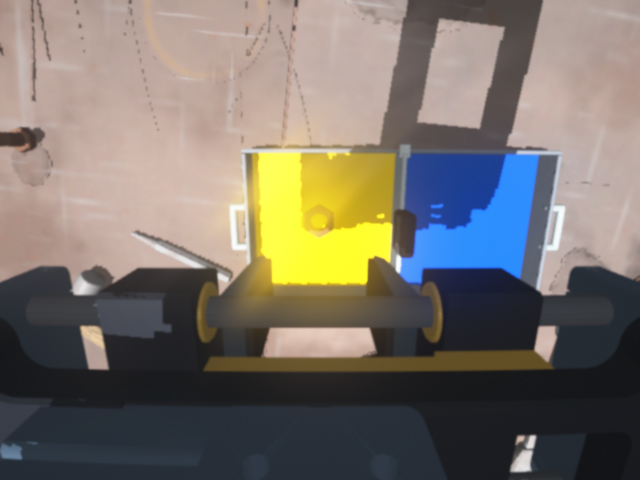

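```bash
python3 -m handwheel '[[6,[-4.5,0,1.3],0],[6,[-9,0,2.6],0],[6,[-13.5,0,3.9],0],[6,[-18,0,5.2],0],[6,[-22.5,1,6.5],0],[6,[-26.5,2.2,7.6],0],[6,[-29,3.5,8.3],0],[6,[-30.6,4.4,8.8],0],[6,[-30.6,4.4,8.8],0],[6,[-30.6,4.4,8.8],0]]'; python3 - <<'E'
from h import *
snap('wrist','w6.png'); print(w2pix(cam('wrist'),[[593.3,-283,59],[593.3,-283,9]]))
E
python3 go.py w 593.3 -283 25
```

```text
time_s: 11.25
ee_pos: [591.3, -281.8, 136.7]
ee_rot: [-90.4, -0.0, 96.8]
force: [-0.5, -0.1, -0.1]
gripper_width: 59.6
[[317.35898235 249.61489937]
 [317.70623485 234.56534385]]
t 11.3 at [ 591.8 -281.5  137.5] [-90.4   0.   96.8] w 59.9 F [-0.4 -0.9  0.4] -> shift [-0.15 11.25 -0.05] turn 0.1
```

View pics/w6.png

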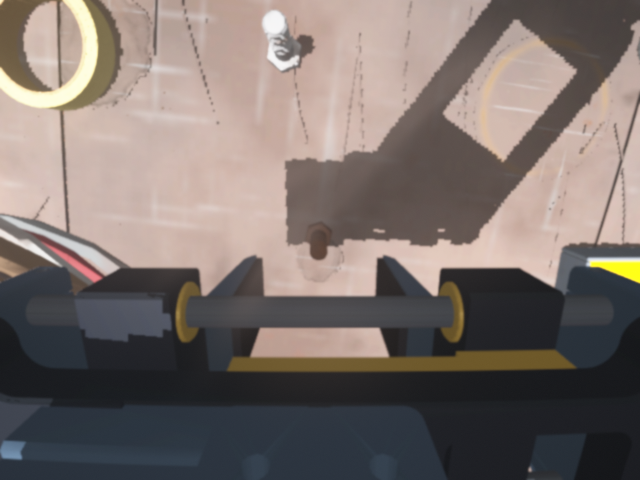

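```bash
python3 -m handwheel '[[6,[-0.15,3.5,-0.05],0],[6,[-0.15,7,-0.05],0],[6,[-0.15,9.5,-0.05],0],[6,[-0.15,11,-0.05],0],[6,[-0.15,11.5,-0.05],0],[4,[-0.15,11.5,-0.05],0],[1,[-0.15,11.5,-0.05],0],[0.8,[-0.15,11.5,-0.05],0],[0.8,[-0.15,11.5,-0.05],0],[0.8,[-0.15,11.5,-0.05],0]]' 25; python3 -m handwheel '[[0.8,[0,0,0],0],[0.8,[0,0,0],0],[0.8,[0,0,0],0]]'; python3 -m handwheel '[[0.8,[0,-2,0],0],[0.8,[0,-6,0],0],[0.8,[0,-10,0],0],[0.8,[0,-12,0],0],[0.8,[0,-12,0],0]]'; python3 go.py t 0 75 140
```

```text
time_s: 12.3
ee_pos: [593.6, -283.2, 23.2]
ee_rot: [-90.5, 0.1, 96.8]
force: [0.1, 0.8, -1.3]
gripper_width: 22.9
time_s: 12.6
ee_pos: [593.7, -283.3, 23.4]
ee_rot: [-90.5, 0.1, 96.8]
force: [-0.7, -0.5, 1.6]
gripper_width: 13.6
time_s: 13.1
ee_pos: [594.5, -284.2, 147.1]
ee_rot: [-90.8, 0.3, 96.8]
force: [0.1, -0.1, 0.0]
gripper_width: 13.6
t 13.1 at [ 594.5 -284.2  147.1] [-90.8   0.3  96.8] w 13.6 F [ 0.1 -0.1  0. ] -> shift [45.79  0.57 -8.62] turn 0.1
```

```bash
python3 -m handwheel '[[0.8,[4.5,0,-1.1],0],[0.8,[9,0,-2.3],0],[0.8,[13.5,0,-3.5],0],[0.8,[18,0,-4.6],0],[0.8,[22.5,0,-5.8],0],[0.8,[27,0,-7],0],[0.8,[31.5,0,-8.2],0],[0.8,[36,0,-9.3],0],[0.8,[40,0,-10.3],0],[0.8,[43,0,-11.1],0]]'; python3 go.py t 32 75 140
```

```text
time_s: 14.1
ee_pos: [652.4, 158.6, 143.6]
ee_rot: [-90.6, 0.3, 96.9]
force: [0.3, -0.9, -1.0]
gripper_width: 13.4
t 14.1 at [652.4 158.6 143.6] [-90.6   0.3  96.9] w 13.4 F [ 0.3 -0.9 -1. ] -> shift [ 2.5   0.36 -0.81] turn 0.2
```

```bash
python3 -m handwheel '[[0.8,[2.5,0.3,-0.8],0],[0.8,[2.5,0.3,-0.8],0],[0.8,[2.5,0.3,-0.8],0],[0.8,[2.5,3.5,-0.8],0],[0.8,[2.5,7,-0.8],0],[0.8,[2.5,9.5,-0.8],0],[0.8,[2.5,10.8,-0.8],0],[0.8,[2.5,10.8,-0.8],0]]'; python3 go.py t 32 75 28; python3 - <<'E'
from h import *
snap('wrist','w7.png')
snap('scene','s7.png')
import cv2
b=cv2.imread('pics/s7.png'); cv2.imwrite('pics/s7c.png',cv2.resize(b[130:280,230:390],None,fx=4,fy=4,interpolation=cv2.INTER_CUBIC))
E
```

```text
time_s: 14.9
ee_pos: [657.2, 182.3, 33.3]
ee_rot: [-90.4, 0.4, 96.8]
force: [-0.1, 0.6, -1.5]
gripper_width: 13.3
t 14.9 at [657.2 182.3  33.3] [-90.4   0.4  96.8] w 13.3 F [-0.1  0.6 -1.5] -> shift [ 0.21  0.53 -0.06] turn 0.1
```

View pics/w7.png

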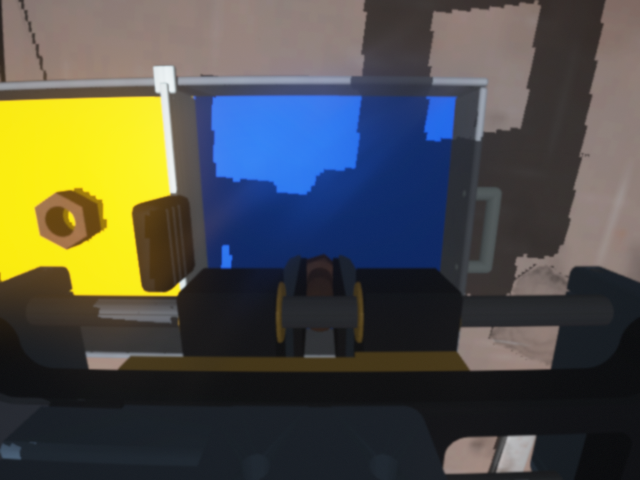

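View pics/s7c.png

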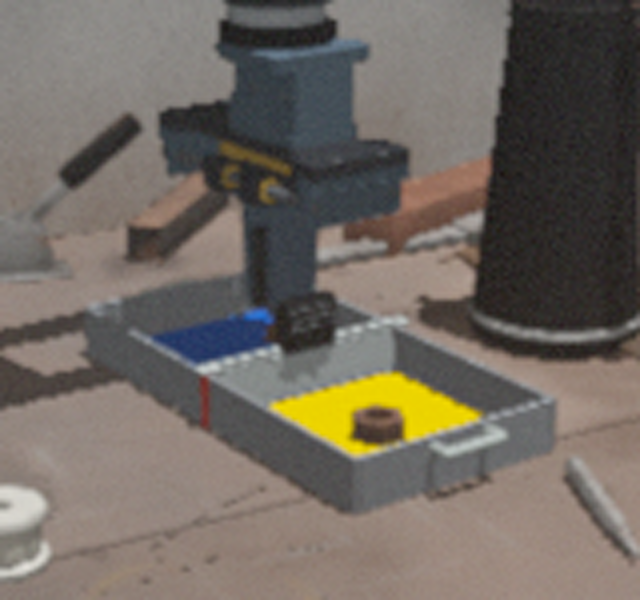

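```bash
python3 -m handwheel '[[0.8,[0,0.3,0],0],[0.8,[0,0.5,0],0],[0.8,[0,0.55,0],0],[0.8,[0,0.55,0],0]]';python3 -m handwheel '[[2,[0,0,0],0],[3.5,[0,0,0],0],[4,[0,0,0],0],[4,[0,0,0],0],[4,[0,-3,0],0],[4,[0,-7,0],0],[4,[0,-11,0],0],[4,[0,-13,0],0],[4,[0,-13,0],0]]'; python3 go.py w 445.6 -328.7 150; python3 - <<'E'
from h import *
snap('wrist','w8.png')
E
```

```text
time_s: 15.4
ee_pos: [659.6, 183.5, 31.3]
ee_rot: [-90.7, 0.3, 96.9]
force: [-0.5, 0.1, -0.3]
gripper_width: 13.2
time_s: 16.3
ee_pos: [659.8, 184.6, 165.6]
ee_rot: [-91.2, 0.3, 96.9]
force: [0.1, 0.1, 0.4]
gripper_width: 40.0
t 16.3 at [659.8 184.6 165.6] [-91.2   0.3  96.9] w 40.0 F [0.1 0.1 0.4] -> shift [-48.38   1.2   27.44] turn 0.2
```

View pics/w8.png

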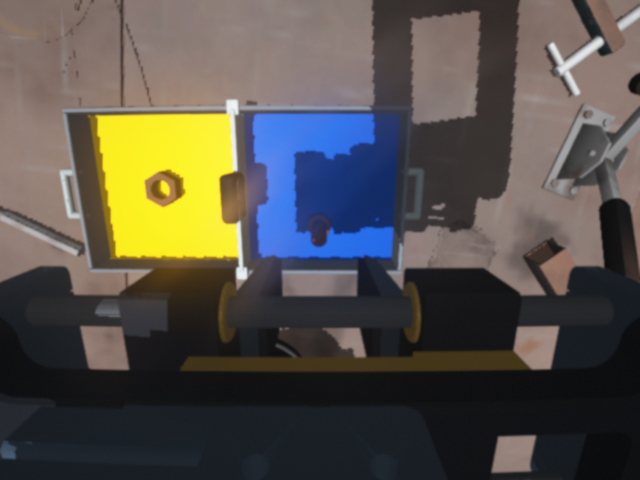

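```bash
python3 -m handwheel '[[5,[-4,0,2.3],0],[5,[-8,0,4.6],0],[5,[-12,0,6.9],0],[5,[-16,0,9.1],0],[5,[-20,0,11.4],0],[5,[-24,0,13.7],0],[5,[-28,0,16],0],[5,[-32,0,18.2],0],[5,[-36,0,20.5],0],[5,[-40,0,22.7],0]]'; python3 go.py w 445.6 -328.7 150
```

```text
time_s: 17.35
ee_pos: [478.8, -241.1, 159.0]
ee_rot: [-90.7, 0.2, 96.9]
force: [0.5, -0.5, -0.9]
gripper_width: 50.1
t 17.35 at [ 478.8 -241.1  159. ] [-90.7   0.2  96.9] w 50.1 F [ 0.5 -0.5 -0.9] -> shift [-8.3   0.87  4.35] turn 0.2
```

```bash
python3 -m handwheel '[[6,[-3.5,0.5,1.8],0],[6,[-6,0.9,3.2],0],[6,[-8.3,0.9,4.35],0],[6,[-8.3,0.9,4.35],0],[6,[-8.3,0.9,4.35],0]]'; python3 - <<'E'
from h import *
snap('wrist','w9.png'); print(w2pix(cam('wrist'),[[445.6,-328.7,70],[445.6,-328.7,10]]))
E
python3 go.py w 445.6 -328.7 30
```

```text
time_s: 17.85
ee_pos: [444.8, -328.1, 148.0]
ee_rot: [-90.6, -0.0, 96.8]
force: [0.3, -0.6, -0.3]
gripper_width: 59.8
[[318.01500523 247.94267706]
 [318.26804074 230.47808514]]
t 17.9 at [ 445.2 -327.6  148.4] [-90.6   0.   96.9] w 59.8 F [-0.4  0.9 -0.2] -> shift [-0.11 11.84  0.11] turn 0.2
```

View pics/w9.png

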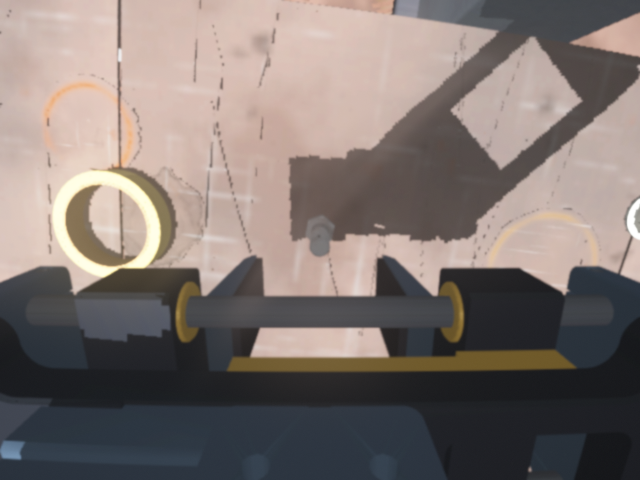

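```bash
python3 -m handwheel '[[6,[-0.1,3.5,0.05],0],[6,[-0.1,7,0.05],0],[6,[-0.1,10,0.05],0],[6,[-0.1,11.7,0.05],0],[6,[-0.1,12.2,0.05],0],[4,[-0.1,12.2,0.05],0],[1,[-0.1,12.2,0.05],0],[1,[-0.1,12.2,0.05],0],[1,[-0.1,12.2,0.05],0],[1,[-0.1,12.2,0.05],0]]' 30; python3 -m handwheel '[[1,[0,0,0],0],[1,[0,0,0],0],[1,[0,0,0],0]]'; python3 -m handwheel '[[1,[0,-2,0],0],[1,[0,-6,0],0],[1,[0,-10,0],0],[1,[0,-12.5,0],0],[1,[0,-12.5,0],0]]'; python3 go.py t -32 75 150
```

```text
time_s: 18.9
ee_pos: [446.5, -328.8, 27.1]
ee_rot: [-90.7, 0.1, 96.9]
force: [0.1, 0.4, 0.6]
gripper_width: 22.7
time_s: 19.2
ee_pos: [446.5, -328.9, 27.3]
ee_rot: [-90.7, 0.1, 96.9]
force: [-0.2, 0.2, 1.7]
gripper_width: 15.4
time_s: 19.7
ee_pos: [446.9, -330.4, 156.0]
ee_rot: [-91.0, 0.4, 96.9]
force: [0.8, -0.3, -1.4]
gripper_width: 15.3
t 19.7 at [ 446.9 -330.4  156. ] [-91.    0.4  96.9] w 15.3 F [ 0.8 -0.3 -1.4] -> shift [ 48.62   0.63 -20.65] turn 0.2
```

```bash
python3 -m handwheel '[[1,[4.4,0,-1.9],0],[1,[8.8,0,-3.7],0],[1,[13.2,0,-5.6],0],[1,[17.6,0,-7.5],0],[1,[22,0,-9.3],0],[1,[26.4,0,-11.2],0],[1,[30.8,0,-13.1],0],[1,[35.2,0,-15],0],[1,[39.6,0,-16.8],0],[1,[43.5,0,-18.5],0]]'; python3 go.py t -32 75 150
```

```text
time_s: 20.7
ee_pos: [577.8, 125.7, 154.1]
ee_rot: [-90.9, 0.4, 96.9]
force: [-0.0, -0.6, -1.9]
gripper_width: 15.5
t 20.7 at [577.8 125.7 154.1] [-90.9   0.4  96.9] w 15.5 F [-0.  -0.6 -1.9] -> shift [ 4.9   0.41 -2.21] turn 0.2
```

```bash
python3 -m handwheel '[[1,[3.5,0,-1.5],0],[1,[4.9,0,-2.2],0],[1,[4.9,0,-2.2],0],[1,[4.9,0,-2.2],0],[1,[4.9,4,-2.2],0],[1,[4.9,7.5,-2.2],0],[1,[4.9,10,-2.2],0],[1,[4.9,11.5,-2.2],0],[1,[4.9,11.5,-2.2],0]]'; python3 go.py t -32 75 31.5; python3 - <<'E'
from h import *
snap('wrist','w10.png')
E
```

```text
time_s: 21.6
ee_pos: [593.3, 173.7, 36.7]
ee_rot: [-90.5, 0.5, 96.8]
force: [-0.2, -0.1, -0.8]
gripper_width: 15.4
t 21.6 at [593.3 173.7  36.7] [-90.5   0.5  96.8] w 15.4 F [-0.2 -0.1 -0.8] -> shift [ 0.32  0.51 -0.1 ] turn 0.1
```

View pics/w10.png

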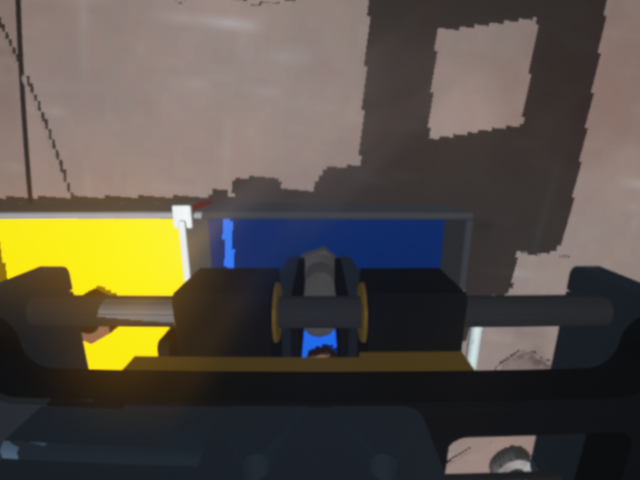

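```bash
python3 -m handwheel '[[1,[0.1,0.3,0],0],[1,[0.2,0.5,0],0],[1,[0.2,0.55,0],0],[1,[0.2,0.55,0],0]]'; python3 -m handwheel '[[2.5,[0,0,0],0],[3.5,[0,0,0],0],[4,[0,0,0],0],[4,[0,0,0],0],[4,[0,-3,0],0],[4,[0,-7,0],0],[4,[0,-11,0],0],[4,[0,-14,0],0],[4,[0,-14,0],0]]';python3 -m handwheel '[[4,[0,0,5],0],[4,[0,0,10],0],[4,[0,0,14],0],[4,[0,0,15],0],[4,[0,0,15],0]]'; python3 - <<'E'
from h import *
snap('wrist','w11.png'); snap('scene','s11.png'); snap('top','t11.png')
import cv2
b=cv2.imread('pics/s11.png'); cv2.imwrite('pics/s11c.png',cv2.resize(b[180:280,230:390],None,fx=5,fy=5,interpolation=cv2.INTER_CUBIC))
b=cv2.imread('pics/t11.png'); cv2.imwrite('pics/t11c.png',cv2.resize(b[140:250,125:310],None,fx=4,fy=4,interpolation=cv2.INTER_CUBIC))
b=cv2.imread('pics/w10.png'); cv2.imwrite('pics/w10c.png',cv2.resize(b[190:240,140:240],None,fx=7,fy=7,interpolation=cv2.INTER_CUBIC))
E
```

```text
time_s: 22.05
ee_pos: [594.7, 176.4, 33.3]
ee_rot: [-90.8, 0.5, 96.8]
force: [-0.4, 0.3, -1.3]
gripper_width: 15.4
time_s: 22.95
ee_pos: [595.4, 178.1, 178.7]
ee_rot: [-91.3, 0.4, 96.8]
force: [-0.2, -0.5, -0.1]
gripper_width: 39.8
time_s: 23.45
ee_pos: [445.1, 160.1, 175.0]
ee_rot: [-91.3, 0.4, 96.8]
force: [1.1, 0.1, -0.2]
gripper_width: 40.2
```

View pics/w11.png

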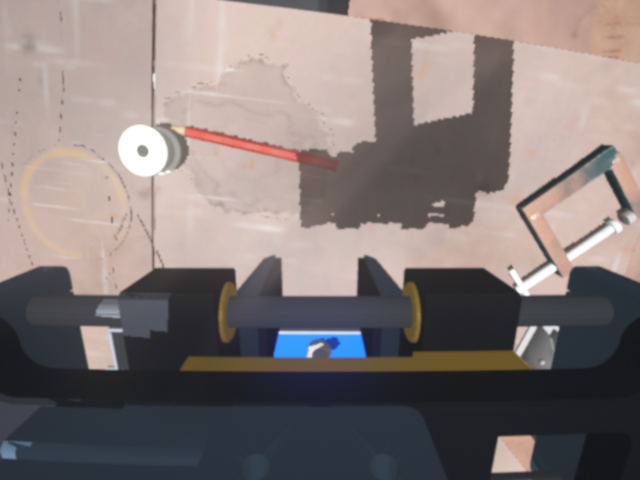

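View pics/s11c.png

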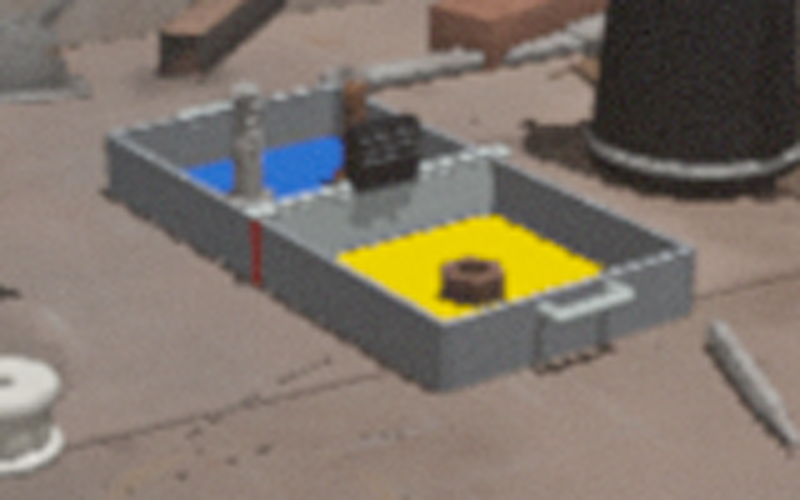

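View pics/w10c.png

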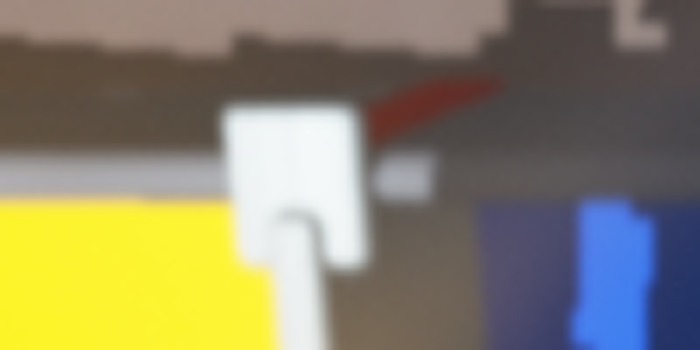

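View pics/t11c.png

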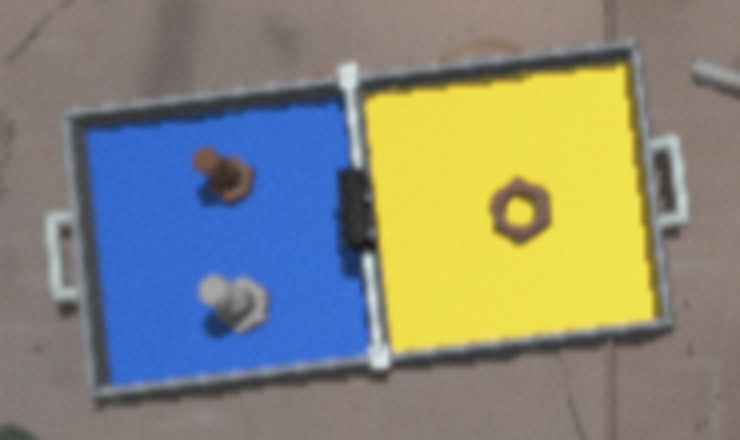

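```bash
python3 - <<'E'
from h import *
print(job.job_done(), state()['time_s'])
E
```

```text
the job is handed in; nothing more can be done
the job is handed in; nothing more can be done
```

The divider is at the red mark and all three fasteners are in their compartments. I handed the job in at about 24 s of the 72 s, and no verdict is reported.

- **Divider:** I gripped its tab and slid it about 80 mm. In the last top picture its end lugs lie on the red marks to within about 1 mm. One wrist picture showed red about 10 mm to one side of a lug. Up close, that was the stripe on the tray wall's outer face seen at an angle; the top and scene pictures both show the divider on the mark.
- **Fasteners:** The nut lies flat near the middle of the yellow floor. The rusty and grey bolts stand upright in the blue compartment, clear of the walls and of each other.
- **Arm and reel:** The arm is clear of the tray with nothing in the gripper. The reel was never touched; it is still standing in the last pictures, though I did not measure its position again.

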